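# Pack the distance meter into its instrument case and latch it

## Task

Pack up the measuring kit: lay the handheld distance meter flat, buttons up, in the empty rectangular cut-out of the open case's foam (either end may point either way) without dropping it. Then lower the lid gently until it is fully shut, and swing the latch on its front down flat against the case. Leave the other things on the bench where they are.

Things in the scene. Friction and masses are not known exactly. Their poses are not given: they have to be found in the camera images.
- case: Dark grey hard case fixed on the bench, lid open. Base 200 mm deep (x) by 260 wide (y) by 55 high, walls 6, filled with black foam whose top is 45 mm above the bench. Origin: centre of the underside. +x is the hinged back; the front with the latch faces -x. Two steel mirror balls sit in round foam holes at (-35, 75) and (35, 75) mm, tops at most 15 mm above the foam.
- cutout (a point): Centre of the floor of the empty rectangular cut-out in the foam, at (-20, -45, 33) mm in the case's frame, axes as the case's. The cut-out is 124 mm long along the case's y, 58 mm wide along its x and 12 mm deep, so the meter in it stands 16 mm above the foam and can be held by that part.
- lid (a joint): Lid angle in rad: 0 = shut, grows as it opens (1.6 to 1.8 at the start, a little past upright; stop at 1.9). Stiff hinges: the lid stays at whatever angle it is left and must be pushed all the way down, with up to about 8 N at 155 mm from the hinge. The lid is a shell 200 by 260 mm, 28 mm deep; shut, its flat outer face is 83 mm above the bench.
- lid_hinge (a point): Middle of the hinge line: at the top of the back wall's outer face, (100, 0, 55) mm in the case's frame; the line runs along the case's y.
- lid_edge (a point): Middle of the lid's free front edge, at the outer face: 200 mm from the hinge along the lid and 28 mm out from its rim plane. Shut, it is at (-100, 0, 83) mm in the case's frame; open, it stands about 255 mm above the bench.
- latch (a joint): Angle in rad of the steel flip latch against the lid: 0 = closed, lying flat along the front of the shut case; grows as its lower end swings out and up (0.45 to 0.75 at the start, stop at 1.5). Stays where left; about 1 N at its end moves it. Push it along its arc, inward and down: straight in it can bind and lift the lid. While the lid is open it sticks up past the lid edge.
- latch_end (a point): Free end of the latch, middle of its width. The latch is a plate 46 mm wide, 40 long, 5 thick (9 at the end). Its pin runs along the middle of the lid's front; with the lid shut the pin is at (-109, 0, 69) mm in the case's frame. Latch closed: free end 29 mm above the bench, outer face 112 to 115 mm in front of the case's centre.
- meter: Handheld laser distance meter: light grey rounded bar 112 mm (its x) by 46 mm (its y) by 28 mm high, 0.1 to 0.2 kg, with dark screen and buttons on top, lying on the bench buttons up. Origin: centre of the underside.
- nest: Bystander: steel mirror ball 38 mm across in a dark round base, 52 mm across, 57 mm high. Origin: centre of the underside.
- mug: Bystander: white mug, 80 mm across, 92 mm high. Origin: centre of the underside.
- screwdriver: Bystander: black-handled screwdriver, 200 mm long along its x, 26 mm thick, lying on the bench. Origin: on the bench under its middle.
Things that resemble listed ones, but are neither listed nor needed, are in the scene too. Of the things that look like the meter, take the one that is farthest to the robot's right at the start.

How it is judged (in metres and radians):
On the way, in this order (a step that is already met when the one before it is completed fails the run):
1. the meter lies in its cut-out, let go, while the lid is still open (horizontal distance between meter and cutout below 0.01 m and z of meter in the frame of cutout below 0.004 m and angle between meter's own z axis and vertical below 0.06 rad and angle between the x axis of meter and the y axis of case, either way round below 0.15 rad and contact force between the fingers and meter below 0.2 N and value of joint lid above 1.2 rad), for 0.2 s.
2. the lid is fully shut, the latch still open (value of joint lid below 0.025 rad and value of joint latch above 0.2 rad), for 0.2 s.
3. the latch is swung down flat, the lid still shut (value of joint latch below 0.12 rad and value of joint lid below 0.025 rad), for 0.2 s.
At the end, for the whole second after the job is handed in: The meter lies at rest in its cut-out (within 10 mm of the centre, underside within 4 mm of the floor, within 0.06 rad of flat with the buttons up, and within 0.15 rad of the cut-out's direction, either way round), the lid is shut (under 0.025 rad) and the latch is down (under 0.12 rad) (all of step 3 and horizontal distance between meter and cutout below 0.01 m and z of meter in the frame of cutout below 0.004 m and angle between meter's own z axis and vertical below 0.06 rad and angle between the x axis of meter and the y axis of case, either way round below 0.15 rad and linear speed of meter below 0.02 m/s); the robot touches nothing.
It fails at once if the meter is dropped (loose and moving faster than 0.7 m/s) (contact force between the fingers and meter below 0.05 N and linear speed of meter above 0.7 m/s).
It fails at once if the lid is slammed (faster than 1.5 rad/s in the last 0.3 rad) (value of joint lid below 0.3 rad and velocity of joint lid below -1.5 rad/s).
It fails at once if the mirror-ball stand is moved by more than 30 mm (distance of nest from where it was at the start of the episode above 0.03 m).
It fails at once if the mug is moved by more than 30 mm (distance of mug from where it was at the start of the episode above 0.03 m).
It fails at once if the screwdriver is moved by more than 30 mm (distance of screwdriver from where it was at the start of the episode above 0.03 m).
It also fails if it takes over 64 s, if anything falls off the work surface, if the arm or the gripper's body presses on something with over 40 N, if the wrist force passes 120 N, or if a joint passes its speed limit or range.

## Robot

A 6-joint arm with a two-finger parallel gripper is mounted at the origin on the work surface. World frame = base frame: x ahead of the robot, y to its left, z up, the work surface at z = 0. Lengths are in mm, angles in degrees, forces in N, time in s.
With the tool pointing down it reaches from about 350 to 850 mm from the base axis. Payload 8.1 kg.
Tool frame: the origin (TCP) lies midway between the tips of the shut fingers; the grasp point (between the pads) lies 19 mm behind it (r.grasp_offset is the distance from the TCP to the grasp point, in mm); z points along the fingers, x is the direction in which the jaws open and shut, and the axes are right-handed (so a half turn about z gives the same grasp; the last joint's range is limited). The gripper opens to 85 mm and grips with 20 to 120 N. Pads are 22 mm wide; open, the fingers measure 114 mm over their backs; the gripper's body (76 mm by 85 mm) begins 54 mm behind the grasp point. The pads swing forward as they close: fully open they stand 13 mm farther back than shut.
Start: joints at [-4.893, 7.471, 85.268, -0, 87.261, -4.893], TCP at [600.004, 0.022, 231.292] pointing down, gripper open.
Joint ranges: [-169.43, 169.43], [-51.17, 129.36], [1.28, 143.12], [-76.62, 256.62], [0, 156.53], [-152.29, 152.29]. Speed limits (degrees/s): [136.94, 136.94, 159.86, 180, 180, 180].

## Interface

Orientations are given as [roll, pitch, yaw] about the fixed x, y, z axes, in that order (R = Rz(yaw) Ry(pitch) Rx(roll)).
In Python, from bench import r, optics, hand_in gives the robot as it stands.
- The arm moves only by the shell command python3 -m pendant 'ROWS' [FORCE]. ROWS is JSON, a list of rows, each a list of 5 numbers: the opening, from 0 (shut) to 1 (fully open), then the shift along the tool's x, y, z in mm, then the turn about the tool's z in degrees. A call has 1 to 10 rows; each row shifts and turns the commanded pose from where the row before left it, along the tool's axes as they then stand; what a row does not reach is not made up. A row lasts 1/10 s, in which the tool goes at most 50 mm and 8.59 degrees, less where a joint would pass 70% of its speed; a pose out of reach is approached as far as the arm can. A call with a gripper value outside its range is refused whole. The fingers move at their own pace and stop on an object; FORCE is the grip in N (left out, the last holds). Time passes only in rows, so rows that do not move let the fingers close. It gives the time, the measured TCP pose, the force and the opening at its end, in the units of the state.
- r.sense(): the state, without advancing time (a new reading comes with each control period).
- optics.snapshot(name): name is "scene" or "side" or "wrist"; returns (picture, depth): 400x640x3 uint8, blue, green, red; 400x640 float32, mm along the optical axis (not along the pixel's ray), 0 where there is no reading.
- optics.camera_params(name): a dict with "camera_matrix" (3x3 intrinsics, pixels), "eye" and "orientation" of the camera in the world. Camera axes: x right, y down, z forward; pixel columns grow to the right and rows downward; lengths in mm; the calibration is good to about 2 mm. A picture is of the moment at which its call begins: read the wrist's pose just before it. camera_params takes no time and is no camera call; for the wrist camera it gives the pose at the moment of the call.
- hand_in(): hands the job in, once; it reports no verdict.
Trained networks look in the newest picture that a camera, given by its name, has taken for a name from the list of things; names that differ only in an ending like _2 or _b are one class to them, and where a whole thing is asked for, a point or a joint stands for the part that bears it (a point fixed in the world has none). Each returns a list of dicts, best first, with "score" (0 to 1); they miss things now and then, are a little off and sometimes report something else, mostly with a low value. They report only what shows in the picture. A call takes as long as a camera call. They do not tell look-alikes from the thing itself.
- optics.search_frame(camera, query): "at" ([x, y, z] in mm, in world coordinates, good to about 4 mm: the middle of the surface that is visible of it).
The state is a dict: "time": time; "joint_pos": joint angles; "qd": joint speeds; "joint_efforts": joint torques, N m; "tool_pos": TCP position; "tcp_rot": TCP orientation; "ft_force": force on the tool from outside, world axes, zero at the start; "wrist_torque": the same for the moment, N m; "finger_gap": finger opening in mm.
Only numpy, scipy, OpenCV 4.12 (cv2) and the standard library are available. Lean on these libraries where they do the work, as an engineer would, in place of code of your own. Each camera call takes 0.05 s, during which the arm holds its last target. There are 200 camera calls.

## Working session

There is one attempt and no reset: what is moved stays moved. The work goes in short steps, Python scripts to look and compute and a shell command to move; the robot and the scene stay as the last step left them, time stands still between calls to the robot, and variables do not carry over. Pictures are saved under pics/ and viewed, about 8 in all and at most 12, crops included, and the job is handed in when it is done.

```bash
mkdir -p pics; ls; cat > h.py <<'E'
import numpy as np, cv2
from bench import r, optics, hand_in
from scipy.spatial.transform import Rotation as R
def cam(n):
    p=optics.camera_params(n); return np.array(p["camera_matrix"]),np.array(p["eye"],float),p["orientation"]
def rot(o):
    o=np.array(o,float)
    return o if o.shape==(3,3) else R.from_euler('xyz',o,degrees=True).as_matrix()
def cloud(n):
    K,e,o=cam(n); im,d=optics.snapshot(n)
    v,u=np.mgrid[:400,:640]
    P=np.stack([(u-K[0,2])/K[0,0]*d,(v-K[1,2])/K[1,1]*d,d],-1)@rot(o).T+e
    P[d<=0]=np.nan
    return im,P
def proj(n,X):
    K,e,o=cam(n); c=(np.atleast_2d(X)-e)@rot(o); q=c@K.T; return q[:,:2]/q[:,2:]
E
python3 - <<'E'
from h import *
print(r.sense()); print(r.grasp_offset)
for n in("scene","side"):
    print(optics.camera_params(n))
    im,P=cloud(n); cv2.imwrite(f"pics/{n}0.png",im); np.savez(f"{n}0.npz",im=im,P=P)
    for q in("meter","case","lid","latch","cutout","lid_edge","latch_end","nest","mug","screwdriver"):
        try: print(n,q,[(np.round(a["at"]).tolist(),round(a["score"],2),np.round(proj(n,a["at"])[0]).tolist()) for a in optics.search_frame(n,q)])
        except Exception as ex: print(q,ex)
E
```

```text
pics
{'time': 0.0, 'joint_pos': array([-4.89372425e+00,  7.51726573e+00,  8.53285108e+01,  5.46671963e-04,
        8.72618323e+01, -4.89392874e+00]), 'qd': array([ 0.06202165, -0.02156871, -0.09006877,  0.01857007,  0.08345401,
        0.06666265]), 'joint_efforts': array([-1.90700346e-03, -5.69404185e+01, -5.00557995e+01, -2.19391650e-04,
        1.44415747e-02,  7.24149572e-05]), 'tool_pos': array([5.99452415e+02, 6.57553669e-02, 2.30229307e+02]), 'tcp_rot': array([-1.79990276e+02,  1.07169967e-01,  1.86949266e-04]), 'ft_force': array([ 0.26956205, -0.23404713,  0.2600665 ]), 'wrist_torque': array([-0.00193188,  0.02441201,  0.01527248]), 'finger_gap': 85.46156151624926}
18.700000000000003
{'camera_matrix': array([[409.22404909,   0.        , 318.51471964],
       [  0.        , 409.22404909, 205.51860812],
       [  0.        ,   0.        ,   1.        ]]), 'eye': array([1396.58424101,   37.72482485,  878.03007961]), 'orientation': array([-136.50848186,    0.34078633,  101.21905853])}
scene meter [([850.0, 11.0, 28.0], 0.96, [354.0, 285.0]), ([804.0, 184.0, 27.0], 0.91, [427.0, 2
[... 1217 characters left out ...]
26.0, 186.0, 166.0], 0.55, [174.0, 150.0])]
side latch [([438.0, 193.0, 277.0], 0.45, [168.0, 107.0])]
side cutout [([464.0, 136.0, 50.0], 0.79, [206.0, 189.0])]
side lid_edge [([424.0, 185.0, 165.0], 0.94, [173.0, 151.0]), ([438.0, 191.0, 276.0], 0.17, [169.0, 108.0])]
side latch_end [([422.0, 186.0, 168.0], 0.73, [172.0, 150.0]), ([673.0, -321.0, 58.0], 0.65, [396.0, 241.0]), ([438.0, 190.0, 281.0], 0.42, [169.0, 107.0])]
side nest [([705.0, -114.0, 23.0], 0.87, [340.0, 202.0]), ([424.0, 187.0, 166.0], 0.72, [173.0, 150.0]), ([421.0, -457.0, 18.0], 0.2, [364.0, 357.0])]
side mug [([677.0, -323.0, 60.0], 0.76, [398.0, 240.0])]
side screwdriver [([426.0, -461.0, 17.0], 0.65, [367.0, 357.0])]
```

View pics/scene0.png

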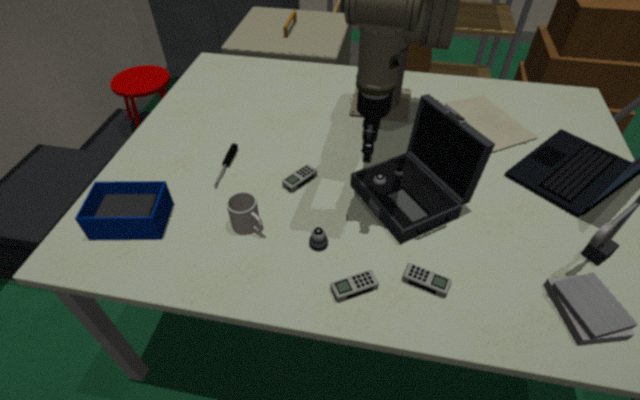

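View pics/side0.png

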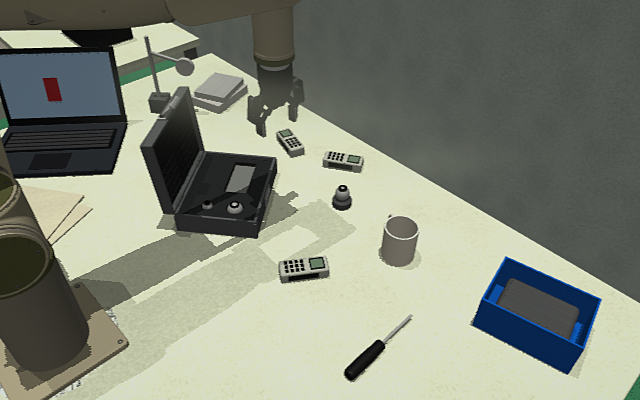

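```bash
python3 - <<'E'
from h import *
for n in("scene","side"):
    f=np.load(n+"0.npz"); P=f["P"]; Z=P[...,2]
    # table residual plane
    m=(abs(Z)<40)&(P[...,0]>300)&(P[...,0]<900)&(abs(P[...,1])<450)
    Q=P[m]; A=np.c_[Q[:,:2],np.ones(len(Q))]; c=np.linalg.lstsq(A,Q[:,2],rcond=None)[0]
    print(n,"table",c,np.median(Q[:,2]))
    for c0 in ([495,-209],[790,178],[845,6]):
        m=(np.hypot(P[...,0]-c0[0],P[...,1]-c0[1])<90)&(Z>18)&(Z<45)
        Q=P[m]; rc=cv2.minAreaRect(Q[:,:2].astype(np.float32)); print(" meter",np.round(rc[0],1),np.round(rc[1],1),round(rc[2],1),np.median(Q[:,2]),len(Q))
    m=(np.hypot(P[...,0]-470,P[...,1]-150)<230)&(Z>48)&(Z<62); Q=P[m]
    rc=cv2.minAreaRect(Q[:,:2].astype(np.float32)); print(" rim",rc,len(Q))
    # gripper cloud near TCP
    m=(abs(P[...,0]-600)<70)&(abs(P[...,1])<90)&(Z>215)&(Z<300); Q=P[m]
    if len(Q): print(" grip",Q.min(0),Q.max(0),Q.mean(0))
E
```

```text
scene table [-1.47415885e-04  3.21768272e-04  4.31129270e+00] 1.905088430951423
 meter [ 491.7 -207.5] [ 49.3 113.9] 56.4 29.28323667146981 432
 meter [795.2 183.5] [112.8  47.8] 73.2 29.300058409474218 811
 meter [845.   11.3] [ 47.8 112.3] 32.7 29.584401151923544 823
 rim ((511.7401123046875, 118.78759765625), (265.9297790527344, 227.21340942382812), 38.93641662597656) 1785
 grip [556.67058156 -10.52185546 244.79279205] [669.34988751  14.11546718 299.665372  ] [652.76335604   1.19403091 267.85631124]
side table [-4.84704541e-05  4.76521551e-03  3.08664548e+00] 0.3163794264526132
 meter [ 486.1 -209.3] [ 49.6 112.3] 54.1 27.939265809300082 851
 meter [788.4 181.9] [115.9  48.5] 73.8 27.412823235826295 381
 meter [838.3  10.4] [ 52.3 111.7] 32.3 27.06556454639599 457
 rim ((507.3969421386719, 120.16633605957031), (270.4099426269531, 229.46249389648438), 39.3294677734375) 1663
 grip [530.59322117 -14.64033019 243.7269202 ] [669.59826224  14.58815833 299.96293656] [600.2186441   -4.37160803 276.61271947]
```

```bash
python3 -m pendant '[[1,-20,40,0,0],[1,-20,40,0,0],[1,-20,40,0,0],[1,-20,40,0,0],[1,0,10,0,0],[1,0,0,0,0],[1,0,0,0,0]]'; python3 - <<'E'
from h import *
print(optics.camera_params("wrist"),r.sense()["tool_pos"],r.sense()["tcp_rot"])
im,P=cloud("wrist"); cv2.imwrite("pics/w1.png",im); np.savez("w1.npz",im=im,P=P)
print(optics.search_frame("wrist","meter"))
Z=P[...,2]; m=(Z>18)&(Z<45)&(np.hypot(P[...,0]-495,P[...,1]+209)<100); Q=P[m]
print(np.nanmedian(Z[abs(Z)<15]))
if len(Q): print(cv2.minAreaRect(Q[:,:2].astype(np.float32)),np.median(Q[:,2]),len(Q))
E
```

```text
time: 1.8
tool_pos: [520.4, -169.3, 231.3]
tcp_rot: [-180.0, -0.0, -0.0]
ft_force: [-0.2, 0.4, 0.7]
finger_gap: 85.4
{'camera_matrix': array([[317.93173391,   0.        , 323.08700231],
       [  0.        , 317.93173391, 195.232549  ],
       [  0.        ,   0.        ,   1.        ]]), 'eye': array([ 521.50461922, -103.47157728,  372.51769979]), 'orientation': array([ 1.65067329e+02,  4.87724609e-03, -8.66622919e-03])} [ 520.44145186 -169.31446961  231.30846393] [-1.79965197e+02 -1.60280953e-02 -1.18816782e-02]
[{'at': [829.4, -14.4, 13.3], 'score': 0.88}, {'at': [493.9, -205.4, 28.6], 'score': 0.81}]
-1.2978290364804366
((491.04339599609375, -207.35008239746094), (46.96955490112305, 112.10397338867188), 56.477874755859375) 26.87818472897098 3786
```

```bash
python3 -m pendant '[[1,-15,19,0,0],[1,-15,19,0,-8.1],[1,0,0,0,-8.1],[1,0,0,0,-8.1],[1,0,0,0,-8.1],[1,0,0,0,-8.1],[1,0,0,0,-8.1],[1,0,0,0,-7.9],[1,0,0,45,0],[1,0,0,45,0]]' 30; python3 - <<'E'
from h import *
im,P=cloud("wrist"); cv2.imwrite("pics/w2.png",im)
Z=P[...,2]; m=(Z>18)&(Z<40)&(np.hypot(P[...,0]-495,P[...,1]+209)<100); Q=P[m]
print(cv2.minAreaRect(Q[:,:2].astype(np.float32)),np.median(Q[:,2]),len(Q))
print(r.sense()["tool_pos"],r.sense()["tcp_rot"], optics.search_frame("wrist","meter"))
# case fit from start clouds
a=np.radians(129); ex=np.array([np.cos(a),np.sin(a)]); ey=np.array([-ex[1],ex[0]])
for n in("scene","side"):
    P=np.load(n+"0.npz")["P"].reshape(-1,3); P=P[np.hypot(P[:,0]-500,P[:,1]-120)<260]
    m=(P[:,2]>51)&(P[:,2]<60); q=np.c_[(P[m,:2]-[510,120])@ex,(P[m,:2]-[510,120])@ey]
    for k in(0,1):
        h,e=np.histogram(q[:,k],np.arange(-170,171,5)); print(n,"xy"[k],[(int(e[i]),int(h[i])) for i in range(len(h)) if h[i]>5])
E
```

```text
time: 2.9
tool_pos: [492.2, -207.3, 142.1]
tcp_rot: [179.7, -0.0, 56.6]
ft_force: [-0.2, -0.5, -0.4]
finger_gap: 85.5
((490.32244873046875, -206.87332153320312), (46.85960006713867, 111.09194946289062), 56.4370231628418) 26.80730550919293 7052
[ 486.95654257 -204.56510521  132.00707991] [-1.79463137e+02  3.13535321e-02  5.66237515e+01] [{'at': [487.3, -204.8, 28.2], 'score': 0.76}]
scene x [(-115, 141), (-110, 85), (-105, 9), (-100, 8), (-95, 8), (-90, 8), (-85, 13), (-80, 7), (-75, 13), (-70, 9), (-65, 11), (-60, 27), (-55, 19), (-50, 23), (-45, 18), (-40, 14), (-35, 10), (-30, 8), (-25, 8), (-20, 12), (-10, 8), (-5, 10), (0, 13), (5, 8), (10, 13), (15, 17), (20, 12), (25, 17), (30, 7), (35, 10), (40, 7), (45, 7), (50, 7), (55, 11), (60, 8), (65, 10), (70, 8), (75, 29), (80, 145), (85, 107), (90, 11), (95, 14), (100, 6)]
scene y [(-135, 61), (-130, 130), (-125, 30), (-120, 9), (-115, 16), (-110, 9), (-105, 15), (-100, 13), (-95, 9), (-90, 13), (-85, 9), (-80, 10), (-75, 15), (-70, 11), (-65, 10), (-60, 12), (-55, 10), (-50, 13), (-45, 11), (-40, 14), (-35, 10), (-30, 14), (-25, 9), 
[... 614 characters left out ...]
, (25, 20), (30, 13), (35, 12), (40, 10), (45, 10), (50, 13), (55, 12), (60, 11), (65, 9), (70, 13), (75, 13), (80, 95), (85, 131), (90, 61), (95, 46), (100, 28)]
side y [(-130, 57), (-125, 97), (-120, 30), (-115, 9), (-110, 6), (-105, 14), (-95, 12), (-90, 8), (-85, 12), (-80, 6), (-75, 10), (-70, 12), (-65, 6), (-60, 10), (-55, 8), (-50, 9), (-45, 12), (-35, 11), (-30, 13), (-25, 8), (-20, 10), (-15, 9), (-10, 9), (-5, 8), (0, 8), (5, 15), (10, 7), (15, 15), (20, 16), (25, 9), (30, 20), (40, 12), (45, 10), (50, 8), (55, 12), (60, 9), (65, 21), (70, 25), (75, 42), (80, 44), (85, 34), (90, 13), (95, 17), (100, 12), (105, 10), (110, 10), (115, 12), (120, 26), (125, 119), (130, 131), (135, 6)]
```

```bash
python3 -m pendant '[[1,0,0,45,0],[1,0,0,40,0],[1,0,0,25,0],[1,0,0,0,0],[1,0,0,0,0],[1,0,0,0,0]]' 30; python3 -c "
from h import *
s=r.sense();print(s['tool_pos'],s['tcp_rot'],s['time'])
a=np.radians(56.5);d=np.array([490.4,-207])-s['tool_pos'][:2];print('tool dx,dy',d@[np.cos(a),np.sin(a)],d@[np.sin(a),-np.cos(a)])"
```

```text
time: 3.6
tool_pos: [492.3, -208.8, 34.5]
tcp_rot: [179.7, -0.0, 56.5]
ft_force: [0.4, 0.6, 0.4]
finger_gap: 85.5
[ 492.33655251 -208.80160905   34.49055507] [ 1.79745643e+02 -2.48342650e-02  5.65328459e+01] 3.6
tool dx,dy 0.4334812891973747 -2.609238347127624
```

```bash
python3 -m pendant '[[1,0,-2.5,12,0],[1,0,0,11,0],[1,0,0,0,0],[1,0,0,0,0],[0.3,0,0,0,0],[0.3,0,0,0,0],[0.3,0,0,0,0],[0.3,0,0,0,0]]' 30; python3 -m pendant '[[0.3,0,0,0,0],[0.3,0,0,0,0],[0.3,0,0,0,0]]'
```

```text
time: 4.4
tool_pos: [488.3, -206.8, 8.8]
tcp_rot: [179.9, -0.0, 56.5]
ft_force: [-0.4, -0.5, 2.4]
finger_gap: 45.2
time: 4.7
tool_pos: [488.3, -206.8, 8.8]
tcp_rot: [179.9, -0.0, 56.5]
ft_force: [-0.7, 0.1, 5.2]
finger_gap: 45.4
```

```bash
python3 -m pendant '[[0.8,0,0,0,0],[0.8,0,0,0,0],[0.8,0,0,-5,0],[0.8,0,0,0,0],[0.3,0,0,0,0],[0.3,0,0,0,0],[0.3,0,0,0,0],[0.3,0,0,0,0],[0.3,0,0,0,0]]' 40; python3 -m pendant '[[0.3,0,0,-20,0],[0.3,0,0,-45,0],[0.3,0,0,-45,0],[0.3,0,0,-40,0],[0.3,0,0,0,0]]' 40
```

```text
time: 5.6
tool_pos: [488.2, -206.7, 13.6]
tcp_rot: [180.0, -0.0, 56.5]
ft_force: [-0.3, 0.9, 4.7]
finger_gap: 44.8
time: 6.1
tool_pos: [491.3, -208.4, 170.2]
tcp_rot: [179.4, -0.1, 56.5]
ft_force: [1.0, -0.9, -0.9]
finger_gap: 45.0
```

```bash
python3 - <<'E'
from h import *
from scipy.optimize import least_squares
# fit the case base rim (outer rectangle 260x200 minus) from start clouds, front and side rim edges
a0=np.radians(129)
for n in("scene","side"):
    P=np.load(n+"0.npz")["P"].reshape(-1,3); P=P[np.hypot(P[:,0]-500,P[:,1]-120)<260]
    ex=np.array([np.cos(a0),np.sin(a0)]); ey=np.array([-ex[1],ex[0]])
    m=(P[:,2]>50)&(P[:,2]<60); w=P[m,:2]; q=np.c_[(w-[510,120])@ex,(w-[510,120])@ey]
    # rim strips: front x~-112 ; sides y~-128,+127
    F=w[(q[:,0]<-103)&(abs(q[:,1])<110)]; A=w[(q[:,1]<-118)&(q[:,0]<60)&(q[:,0]>-95)]; B=w[(q[:,1]>118)&(q[:,0]<60)&(q[:,0]>-95)]
    def res(p):
        c,s=np.cos(p[2]),np.sin(p[2]); X=lambda v:(v-p[:2])@[c,s]; Y=lambda v:(v-p[:2])@[-s,c]
        return np.r_[X(F)+97,Y(A)+127,Y(B)-127]
    s=least_squares(res,[505,125,a0],loss="soft_l1",f_scale=2)
    print(n,s.x[:2],np.degrees(s.x[2]),np.abs(s.fun).mean(),len(F),len(A),len(B))
    c,sn=np.cos(s.x[2]),np.sin(s.x[2]); G=lambda x,y:(s.x[:2]+x*np.array([c,sn])+y*np.array([-sn,c]))
    print("  sides", np.mean((A-s.x[:2])@[-sn,c]),np.mean((B-s.x[:2])@[-sn,c]),"cutout",G(-20,-45))
    # latch/lid top
    L=P[(P[:,2]>235)]; 
    if len(L): l=np.c_[(L[:,:2]-s.x[:2])@[c,sn],(L[:,:2]-s.x[:2])@[-sn,c],L[:,2]]; l=l[(l[:,0]>60)&(abs(l[:,1])<140)]; print("  top",l.min(0),l.max(0), l[l[:,2]>262].mean(0))
    # balls / depression: foam floor points
    u=np.c_[(P[:,:2]-s.x[:2])@[c,sn],(P[:,:2]-s.x[:2])@[-sn,c],P[:,2]]
    k=u[(abs(u[:,0])<90)&(abs(u[:,1])<120)&(u[:,2]<39.5)]
    if len(k): print("  pit",np.percentile(k,[5,50,95],axis=0).round(1).tolist(),len(k))
E
```

```text
scene [520.40442947 110.07270786] 129.1264422854658 1.9323947139390183 203 165 127
  sides -126.53953162852065 127.1142414840104 cutout [567.93409416 122.95412759]
  top [  97.20513006 -130.01704369  235.05389799] [144.1419147  132.82714266 295.74251472] [111.76344414  -5.61119076 280.29309031]
  pit [[-71.9, -107.1, -746.6], [-16.0, -46.1, 34.4], [10.3, 15.8, 37.7]] 639
side [514.51030245 109.27466641] 129.24215295858008 2.1442790468433715 163 154 214
  sides -126.84882372824865 126.56075089151776 cutout [562.01385579 122.25204751]
  top [  96.21990377 -134.63841714  235.00567106] [143.38833085 130.91282489 294.1239791 ] [113.16772534   5.05877425 279.10330496]
  pit [[-42.3, -108.9, 30.1], [-15.8, -52.3, 33.4], [9.3, 0.2, 37.6]] 625
```

```bash
python3 -m pendant '[[0.3,20,-8,0,0],[0.3,36,-14,0,0],[0.3,40,-15,0,0],[0.3,40,-15,0,0],[0.3,40,-15,0,0],[0.3,40,-15,0,0],[0.3,40,-15,0,0],[0.3,36,-13,0,0],[0.3,25,-10,0,0],[0.3,0,0,0,0]]' 40; python3 -m pendant '[[0.3,0,0,0,-8],[0.3,0,0,0,-8.1],[0.3,0,0,0,-8.1],[0.3,0,0,0,-8.1],[0.3,0,0,0,-8.1],[0.3,0,0,0,-8.1],[0.3,0,0,0,-8.1],[0.3,0,0,0,-8.1],[0.3,0,0,0,-8.1],[0.3,0,0,0,0]]' 40;  python3 -m pendant '[[0.3,0,0,0,0],[0.3,0,0,0,0]]'; python3 - <<'E'
from h import *
s=r.sense();print(s["tool_pos"],s["tcp_rot"],s["joint_pos"])
im,P=cloud("wrist"); cv2.imwrite("pics/w3.png",im); np.savez("w3.npz",im=im,P=P)
for n in("scene","side"):
    i,_=optics.snapshot(n); cv2.imwrite(f"pics/{n}3.png",i)
E
```

```text
time: 7.1
tool_pos: [562.2, 127.3, 161.7]
tcp_rot: [-179.9, 0.0, 56.7]
ft_force: [-0.6, 0.2, -0.6]
finger_gap: 44.7
time: 8.1
tool_pos: [562.2, 123.2, 162.1]
tcp_rot: [-179.9, -0.0, 129.4]
ft_force: [-0.0, -0.2, -1.9]
finger_gap: 45.1
time: 8.3
tool_pos: [562.6, 123.6, 162.8]
tcp_rot: [-180.0, -0.0, 129.1]
ft_force: [0.0, 0.1, -0.4]
finger_gap: 44.7
[562.59806506 123.63469599 162.82058008] [-1.79965018e+02 -1.58028694e-02  1.29094118e+02] [ 7.29781364e+00  6.20353566e+00  9.38669422e+01 -5.07868882e-03
  7.99675813e+01 -1.21795423e+02]
```

View pics/w3.png

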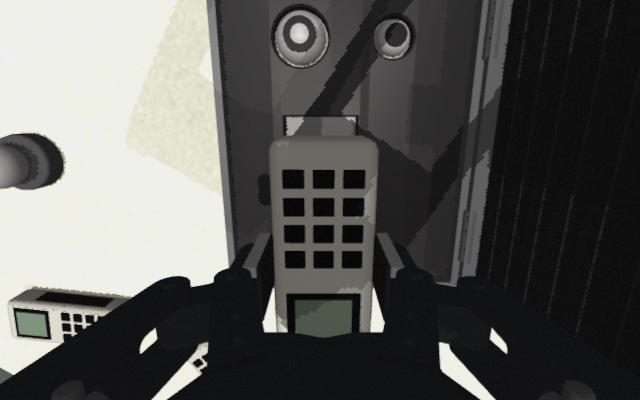

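```bash
python3 - <<'E'
from h import *
P=np.load("w3.npz")["P"]; im=np.load("w3.npz")["im"]; K,e,o=cam("wrist"); Rm=rot(o)
def at(u,v,z):
    d=Rm@np.array([(u-K[0,2])/K[0,0],(v-K[1,2])/K[1,1],1]); return (e+d*(z-e[2])/d[2])
a=np.radians(129.2); ex=np.array([np.cos(a),np.sin(a)]); ey=np.array([-ex[1],ex[0]]); c0=np.array([518,110])
cf=lambda p:np.c_[(p[...,:2].reshape(-1,2)-c0)@ex,(p[...,:2].reshape(-1,2)-c0)@ey,p[...,2].reshape(-1)].round(1)
# floor patch from the colour: bright pixels near (320,125)
g=cv2.cvtColor(im,cv2.COLOR_BGR2GRAY)
print(cf(P[125,[300,320,340]]), g[125,275:292], g[125,350:368], g[105:125,320])
print("floor edges", cf(np.array([at(284.5,125,33),at(357,125,33),at(320,115.5,33)])))
# rim points by depth
u=cf(P); m=np.isfinite(u[:,2])
rim=u[m&(u[:,2]>48)&(u[:,2]<62)&(u[:,0]<-80)&(u[:,1]<115)]
print("front rim",len(rim)); 
for y0 in range(-100,130,25):
    k=rim[abs(rim[:,1]-y0)<12]
    if len(k)>10: print(y0,np.percentile(k[:,0],[3,50,97]),np.median(k[:,2]))
foam=u[m&(abs(u[:,0]-60)<20)&(abs(u[:,1])<40)]; print("foam z",np.median(foam[:,2]))
for n,b in(("b1",(-35,75)),("b2",(35,75))):
    k=u[m&(np.hypot(u[:,0]-b[0],u[:,1]-b[1])<25)&(u[:,2]>53)]; print(n,k.mean(0) if len(k) else None,len(k))
# meter in hand (top)
tp=r.sense()["tool_pos"]; k=P.reshape(-1,3); k=k[(abs(k[:,2]-177)<12)&(np.hypot(k[:,0]-tp[0],k[:,1]-tp[1])<75)]
rc=cv2.minAreaRect(k[:,:2].astype(np.float32)); print("held",rc, np.median(k[:,2])); k=cf(k); print(np.percentile(k,[1,99],axis=0))
E
```

```text
[[-36.8   9.   32. ]
 [-20.1   9.   31.6]
 [ -3.4   9.   32.6]] [ 74  73  73  74  75  75  76  63  27  26  27  55 121 166 164 165 165] [95 88 77 74 68 52 17 19 44 62 61 58 59 58 57 59 58 62] [28 28 26 27 26 28 26 26 24 23 22 32 65 78 69 70 70 70 69 70]
floor edges [[-49.8   8.6  33. ]
 [ 10.7   8.7  33. ]
 [-20.2  16.3  33. ]]
front rim 2659
-100 [-99.4 -96.3 -93.5] 53.4
-75 [-99.477 -95.8   -93.4  ] 53.3
-50 [-99.4 -95.9 -93.4] 53.4
-25 [-281.547  -96.7    -93.3  ] 53.2
0 [-99.397 -95.75  -93.203] 53.2
25 [-99.3 -95.7 -93.2] 53.4
50 [-99.2   -95.6   -93.256] 53.5
75 [-99.1  -95.55 -93.1 ] 53.5
100 [-99.1 -95.4 -93.1] 53.4
foam z 43.9
b1 [-34.36600418  73.81610879  55.48953975] 956
b2 [35.3546875 73.8390625 53.525    ] 64
held ((557.6878662109375, 119.86740112304688), (92.86234283447266, 72.3398208618164), 39.207008361816406) 176.0255929867172
[[-46.232 -79.8   170.3  ]
 [ 11.4     8.8   187.1  ]]
```

```bash
python3 -m pendant '[[0.3,-2,0,20,0],[0.3,0,0,30,0],[0.3,0,0,25,0],[0.3,0,0,15,0],[0.3,0,0,0,0],[0.3,0,0,0,0]]' 40; python3 - <<'E'
from h import *
s=r.sense();print(s["tool_pos"],s["tcp_rot"],s["joint_pos"])
im,P=cloud("wrist"); np.savez("w4.npz",im=im,P=P)
i,_=optics.snapshot("side"); cv2.imwrite("pics/m4.png",np.hstack([im, cv2.resize(i[60:300,80:400],None,fx=1,fy=1).repeat(1,0) if 0 else cv2.resize(i[80:280,100:420],(640,400))])[:, :]); 
m=cv2.imread("pics/m4.png"); cv2.imwrite("pics/m4.png",cv2.resize(m,(800,250)))
E
```

```text
time: 9.05
tool_pos: [564.5, 122.5, 74.0]
tcp_rot: [180.0, 0.0, 129.3]
ft_force: [0.1, 0.5, -0.9]
finger_gap: 45.1
[564.48539944 122.51067392  73.99077538] [1.79976216e+02 1.55471547e-02 1.29287921e+02] [ 7.16008374e+00  1.14457726e+01  9.78569851e+01 -5.48572391e-04
  7.06688322e+01 -1.22127659e+02]
```

View pics/m4.png

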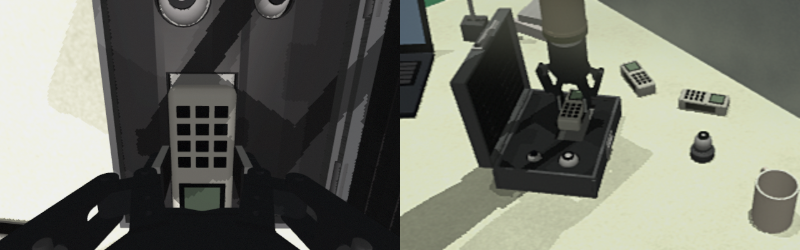

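```bash
python3 -m pendant '[[0.3,0,0,10,0],[0.3,0,0,10,0],[0.3,0,0,4,0],[0.3,0,0,0,0],[0.3,0,0,0,0]]' 40;python3 -m pendant '[[0.3,0,0,1.5,0],[0.3,0,0,1.5,0],[0.3,0,0,0,0],[0.3,0,0,0,0]]' 40
```

```text
time: 9.65
tool_pos: [563.9, 122.4, 49.0]
tcp_rot: [-180.0, -0.0, 129.3]
ft_force: [0.4, -0.1, -1.1]
finger_gap: 44.7
time: 10.05
tool_pos: [564.4, 122.5, 46.6]
tcp_rot: [180.0, 0.0, 129.3]
ft_force: [0.3, -0.2, -0.4]
finger_gap: 45.0
```

```bash
python3 -m pendant '[[0.3,0,0,1,0],[0.3,0,0,0,0],[0.3,0,0,0,0]]' 20
```

```text
time: 10.35
tool_pos: [564.4, 122.5, 46.6]
tcp_rot: [180.0, 0.0, 129.3]
ft_force: [-4.4, -1.1, 8.9]
finger_gap: 44.9
```

```bash
python3 -m pendant '[[0.65,0,0,0,0],[0.65,0,0,0,0],[0.8,0,0,0,0],[0.8,0,0,-10,0],[0.8,0,0,-40,0],[0.8,0,0,-45,0],[0.8,0,0,-20,0],[0.8,0,0,0,0]]' 20; python3 - <<'E'
from h import *
s=r.sense();print(s["tool_pos"],s["tcp_rot"])
im,P=cloud("wrist"); np.savez("w5.npz",im=im,P=P); cv2.imwrite("pics/w5.png",im)
a=np.radians(129.1); ex=np.array([np.cos(a),np.sin(a)]); ey=np.array([-ex[1],ex[0]]); c0=np.array([518.2,110.9])
Q=P.reshape(-1,3); u=np.c_[(Q[:,:2]-c0)@ex,(Q[:,:2]-c0)@ey,Q[:,2]]
k=u[(abs(u[:,0]+20)<35)&(abs(u[:,1]+45)<75)&(u[:,2]>53)&(u[:,2]<70)]
print("meter in case frame",cv2.minAreaRect(k[:,:2].astype(np.float32)),k.min(0),k.max(0),np.median(k[:,2]))
A=np.c_[k[:,:2],np.ones(len(k))]; print("tilt",np.linalg.lstsq(A,k[:,2],rcond=None)[0])
E
```

```text
time: 11.15
tool_pos: [567.1, 122.8, 166.1]
tcp_rot: [179.6, 0.3, 129.3]
ft_force: [0.6, -0.2, -0.1]
finger_gap: 68.5
[567.07695278 122.83152131 166.05508339] [179.58170451   0.2641817  129.30257946]
meter in case frame ((-19.935955047607422, -46.15507888793945), (46.73347091674805, 110.4096450805664), 0.16344037652015686) [ -43.34672281 -101.37091776   53.07524437] [ 3.44404614  9.05169205 63.03510504] 59.742975006622544
tilt [ 5.96040217e-04 -4.37383516e-03  5.93874101e+01]
```

View pics/w5.png

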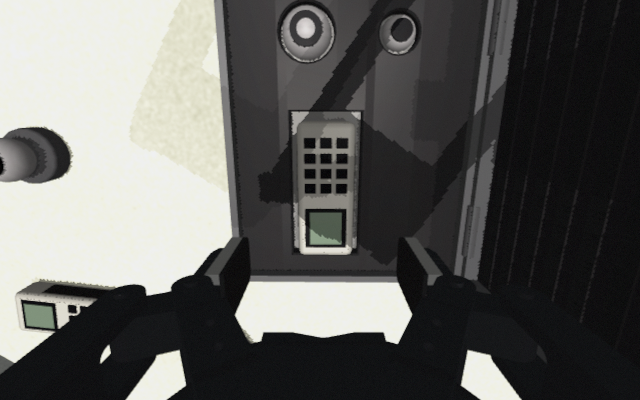

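```bash
python3 -m pendant '[[0,0,15,-20,0],[0,0,15,-40,0],[0,0,0,-45,0],[0,0,0,-40,0],[0,0,0,-10,0],[0,0,0,0,0]]' 60; python3 - <<'E'
from h import *
print(r.sense()["tool_pos"])
a=np.radians(129.1); ex=np.array([np.cos(a),np.sin(a)]); ey=np.array([-ex[1],ex[0]]); c0=np.array([518.2,110.9])
d=r.sense()["tool_pos"][:2]-c0; print("tcp case",d@ex,d@ey)
for n in("scene","side"):
    P=np.load(n+"0.npz")["P"].reshape(-1,3); u=np.c_[(P[:,:2]-c0)@ex,(P[:,:2]-c0)@ey,P[:,2]]
    k=u[(u[:,0]>160)&(u[:,0]<330)&(u[:,1]>-260)&(u[:,1]<60)&(u[:,2]>60)]
    print(n,"behind lid",len(k),k.min(0) if len(k) else '',k.max(0) if len(k) else '')
    k=u[(u[:,0]>90)&(u[:,0]<160)&(abs(u[:,1])<135)&(u[:,2]>80)&(u[:,2]<240)]
    # inner (scene/side sees cavity) - rim at side edges
    for s in(-1,1):
        e=k[(s*k[:,1]>115)]
        for z in range(90,240,30):
            q=e[abs(e[:,2]-z)<10]; 
            if len(q)>4: print("  y",s,"z",z,np.percentile(q[:,0],[5,50,95]).round(1))
    l=u[(u[:,2]>258)&(abs(u[:,1])<60)&(u[:,0]>60)&(u[:,0]<200)]; print("  latch",np.percentile(l,[3,50,97],axis=0).round(1).tolist())
E
```

```text
time: 11.8
tool_pos: [587.9, 141.6, 316.4]
tcp_rot: [179.9, 0.1, 129.3]
ft_force: [-0.4, 0.3, -0.8]
finger_gap: -0.0
[587.92154383 141.56593125 316.38180355]
tcp case -20.17350518665541 -73.4474145386066
scene behind lid 0  
  y -1 z 90 [101.2 110.7 127.6]
  y -1 z 120 [102.9 112.6 128.7]
  y -1 z 150 [106.6 115.9 132. ]
  y -1 z 180 [108.  118.4 133.4]
  y -1 z 210 [109.4 120.2 136.2]
  y 1 z 90 [100.9 109.7 115.3]
  y 1 z 120 [103.8 111.7 117.9]
  y 1 z 150 [105.4 112.6 119. ]
  y 1 z 180 [107.6 117.5 122.3]
  y 1 z 210 [111.3 119.8 123.6]
  latch [[96.7, -29.0, 258.5], [118.1, -8.4, 267.3], [131.2, 22.9, 293.7]]
side behind lid 0  
  y -1 z 90 [103.7 109.9 116.1]
  y -1 z 120 [105.8 112.9 119.1]
  y -1 z 150 [107.  114.2 121.6]
  y -1 z 180 [110.5 116.3 122.8]
  y -1 z 210 [111.8 119.1 125.3]
  y 1 z 90 [103.5 115.3 129.2]
  y 1 z 120 [105.8 118.7 132. ]
  y 1 z 150 [108.2 121.  133.6]
  y 1 z 180 [110.6 122.3 136.4]
  y 1 z 210 [112.8 124.4 138.6]
  latch [[98.8, -20.1, 258.6], [119.7, 15.6, 272.7], [134.8, 31.4, 292.4]]
```

```bash
python3 -m pendant '[[0,20,0,0,0],[0,40,0,0,0],[0,45,0,0,0],[0,45,0,0,0],[0,35,0,0,0],[0,20,0,0,0],[0,0,0,0,0],[0,0,0,0,0]]' 60; python3 - <<'E'
from h import *
a=np.radians(129.1); ex=np.array([np.cos(a),np.sin(a)]); ey=np.array([-ex[1],ex[0]]); c0=np.array([518.2,110.9])
s=r.sense(); d=s["tool_pos"][:2]-c0; print("tcp case",d@ex,d@ey,s["tool_pos"],s["joint_pos"])
E
```

```text
time: 12.6
tool_pos: [456.1, 300.1, 312.9]
tcp_rot: [-179.8, -0.0, 129.4]
ft_force: [0.4, 0.4, -0.4]
finger_gap: -0.3
tcp case 185.96396407619812 -71.15479083726716 [456.13644658 300.09227133 312.91058863] [ 2.79705032e+01 -1.83650816e+00  8.64421790e+01 -1.53836613e-02
  9.55998023e+01 -1.01420198e+02]
```

```bash
python3 -m pendant '[[0,0,0,30,0],[0,0,0,40,0],[0,0,0,27,0],[0,0,0,0,0],[0,-10,0,0,0],[0,-10,0,0,0],[0,-8,0,0,0],[0,-6,0,0,0],[0,-6,0,0,0],[0,0,0,0,0]]' 60; python3 - <<'E'
from h import *
a=np.radians(129.1); ex=np.array([np.cos(a),np.sin(a)]); ey=np.array([-ex[1],ex[0]]); c0=np.array([518.2,110.9])
s=r.sense(); d=s["tool_pos"][:2]-c0; print("tcp case",d@ex,d@ey,s["tool_pos"],"F case x",s["ft_force"][:2]@ex,s["ft_force"])
E
```

```text
time: 13.6
tool_pos: [483.9, 268.9, 219.8]
tcp_rot: [179.9, 0.0, 129.3]
ft_force: [0.3, 0.8, 0.9]
finger_gap: -0.2
tcp case 144.22230236758332 -73.06826740189187 [483.94684939 268.90558811 219.75715861] F case x 0.45676618127905244 [0.26489493 0.80385528 0.89101025]
```

```bash
cat > t.py <<'E'
from h import *
a=np.radians(129.1); ex=np.array([np.cos(a),np.sin(a)]); ey=np.array([-ex[1],ex[0]]); c0=np.array([518.2,110.9])
s=r.sense(); d=s["tool_pos"][:2]-c0; print("t %.2f tcp case %.1f %.1f z %.1f  F case x %.1f y %.1f z %.1f"%(s["time"],d@ex,d@ey,s["tool_pos"][2],s["ft_force"][:2]@ex,s["ft_force"][:2]@ey,s["ft_force"][2]))
E
python3 -m pendant '[[0,-6,0,2,0],[0,-6,0,2,0],[0,-6,0,0,0],[0,0,0,0,0]]' 60; python3 t.py; python3 -m pendant '[[0,-6,0,0,0],[0,-6,0,0,0],[0,0,0,0,0]]' 60; python3 t.py; python3 - <<'E'
from h import *
im,_=optics.snapshot("scene"); i2,_=optics.snapshot("side")
cv2.imwrite("pics/m6.png",np.hstack([cv2.resize(im[60:260,320:520],(400,400)),cv2.resize(i2[60:260,100:300],(400,400))]))
E
```

```text
time: 14.0
tool_pos: [495.7, 255.5, 217.6]
tcp_rot: [179.7, 0.1, 129.3]
ft_force: [-3.0, 0.6, 14.4]
finger_gap: 0.1
t 14.00 tcp case 126.4 -73.8 z 217.6  F case x 2.4 y 2.0 z 14.4
time: 14.3
tool_pos: [503.4, 246.2, 216.8]
tcp_rot: [179.7, 0.1, 129.3]
ft_force: [-0.0, 2.0, 8.8]
finger_gap: 0.0
t 14.30 tcp case 114.3 -73.9 z 216.8  F case x 1.6 y -1.2 z 8.8
```

View pics/m6.png

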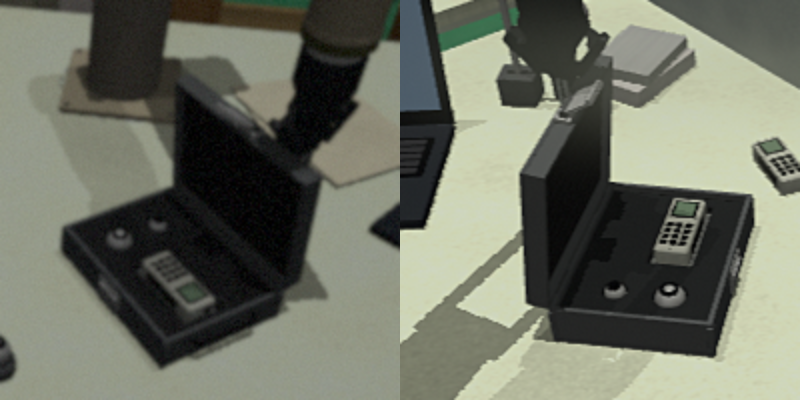

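```bash
cat > lid.py <<'E'
from h import *
import sys
a=np.radians(129.1); ex=np.array([np.cos(a),np.sin(a)]); ey=np.array([-ex[1],ex[0]]); c0=np.array([518.2,110.9])
for n in("scene","side"):
    _,P=cloud(n); P=P.reshape(-1,3); u=np.c_[(P[:,:2]-c0)@ex,(P[:,:2]-c0)@ey,P[:,2]]
    best=[]
    # lid front strip: rim+edge silhouette; angle of points relative to hinge, at radius ~190-205, ends of lid
    k=u[(u[:,1]>30)&(u[:,1]<128)&(u[:,2]>62)]; v=k[:,[0,2]]-[100,55]; rr=np.hypot(*v.T); t=np.arctan2(v[:,1],-v[:,0])
    m=(rr>150)&(rr<206)&(t>-0.1)&(t<2); print(n,"lid polar angle lo/med/hi",np.percentile(t[m],[2,50,98]).round(3) if m.sum()>5 else None,m.sum())
E
python3 -m pendant '[[0,0,0,-8,0],[0,-7,0,0,0],[0,-7,0,0,0],[0,0,0,0,0]]' 60; python3 t.py; python3 lid.py
```

```text
time: 14.8
tool_pos: [511.4, 234.3, 222.4]
tcp_rot: [180.0, 0.0, 129.3]
ft_force: [-0.5, 1.0, 1.9]
finger_gap: 0.1
t 14.80 tcp case 100.1 -72.6 z 222.4  F case x 1.1 y -0.3 z 1.9
scene lid polar angle lo/med/hi [1.336 1.404 1.47 ] 443
side lid polar angle lo/med/hi [1.346 1.412 1.482] 400
```

```bash
python3 -m pendant '[[0,-7,0,0,0],[0,-7,0,0,0],[0,-7,0,0,0],[0,-7,0,0,0],[0,-7,0,0,0],[0,0,0,0,0]]' 60; python3 t.py; python3 lid.py; python3 - <<'E'
from h import *
im,_=optics.snapshot("scene"); i2,_=optics.snapshot("side")
cv2.imwrite("pics/m7.png",np.hstack([cv2.resize(im[80:200,370:490],(400,400)),cv2.resize(i2[60:180,130:250],(400,400))]))
E
```

```text
time: 15.5
tool_pos: [533.8, 206.8, 222.4]
tcp_rot: [180.0, 0.1, 129.2]
ft_force: [-0.5, 0.3, -0.2]
finger_gap: 0.1
t 15.50 tcp case 64.6 -72.6 z 222.4  F case x 0.5 y 0.2 z -0.2
scene lid polar angle lo/med/hi [1.15  1.216 1.285] 320
side lid polar angle lo/med/hi [1.16  1.229 1.295] 378
```

View pics/m7.png

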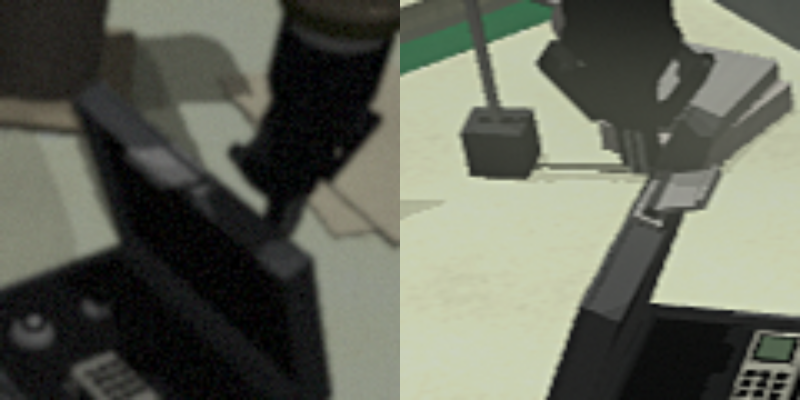

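```bash
python3 -m pendant '[[0,-8,0,1,0],[0,-8,0,1,0],[0,-8,0,2,0],[0,-8,0,2,0],[0,-8,0,3,0],[0,-7,0,3,0],[0,0,0,0,0]]' 60; python3 t.py; python3 lid.py
```

```text
time: 16.4
tool_pos: [563.4, 170.3, 209.8]
tcp_rot: [-180.0, 0.0, 129.2]
ft_force: [0.2, 0.7, -0.1]
finger_gap: 0.2
t 16.40 tcp case 17.6 -72.5 z 209.8  F case x 0.4 y -0.6 z -0.1
scene lid polar angle lo/med/hi [0.896 0.963 1.032] 287
side lid polar angle lo/med/hi [0.902 1.    1.088] 503
```

```bash
python3 -m pendant '[[0,-7,0,3,0],[0,-7,0,4,0],[0,-7,0,4,0],[0,-7,0,4,0],[0,0,0,0,0]]' 60; python3 t.py; python3 lid.py
```

```text
time: 17.0
tool_pos: [580.8, 148.7, 194.4]
tcp_rot: [-180.0, 0.0, 129.2]
ft_force: [-0.6, 0.0, -0.6]
finger_gap: -0.2
t 17.00 tcp case -10.1 -72.5 z 194.4  F case x 0.4 y 0.5 z -0.6
scene lid polar angle lo/med/hi [0.729 0.814 0.909] 355
side lid polar angle lo/med/hi [0.73  0.853 0.916] 610
```

```bash
python3 - <<'E'
from h import *
im,P=cloud("wrist"); cv2.imwrite("pics/w8.png",im)
a=np.radians(129.1); ex=np.array([np.cos(a),np.sin(a)]); ey=np.array([-ex[1],ex[0]]); c0=np.array([518.2,110.9])
u=np.c_[(P.reshape(-1,3)[:,:2]-c0)@ex,(P.reshape(-1,3)[:,:2]-c0)@ey,P.reshape(-1,3)[:,2]].reshape(P.shape)
for v in range(10,400,40): print(v,[tuple(np.round(u[v,c]).tolist()) for c in (100,200,260,320,400,500,600)])
E
```

```text
10 [(-223.0, 83.0, -2.0), (-128.0, 84.0, -2.0), (-33.0, 27.0, 204.0), (-11.0, 31.0, 189.0), (30.0, 42.0, 152.0), (158.0, 84.0, -1.0), (254.0, 85.0, -3.0)]
50 [(-228.0, 48.0, -0.0), (-58.0, 14.0, 203.0), (-34.0, 13.0, 204.0), (-11.0, 16.0, 188.0), (31.0, 22.0, 153.0), (163.0, 49.0, -0.0), (261.0, 49.0, -2.0)]
90 [(-236.0, 11.0, -1.0), (-59.0, -1.0, 202.0), (-35.0, -1.0, 204.0), (-11.0, -0.0, 188.0), (33.0, 2.0, 151.0), (169.0, 12.0, -2.0), (270.0, 12.0, -2.0)]
130 [(-242.0, -29.0, -0.0), (-61.0, -17.0, 202.0), (-36.0, -17.0, 204.0), (-11.0, -17.0, 189.0), (35.0, -20.0, 149.0), (175.0, -28.0, -2.0), (278.0, -28.0, -1.0)]
170 [(-250.0, -71.0, -2.0), (-142.0, -71.0, -1.0), (-37.0, -34.0, 201.0), (-11.0, -36.0, 186.0), (36.0, -43.0, 148.0), (182.0, -70.0, -3.0), (288.0, -70.0, -1.0)]
210 [(-258.0, -116.0, -1.0), (-146.0, -116.0, 0.0), (-38.0, -52.0, 199.0), (-11.0, -56.0, 189.0), (38.0, -69.0, 146.0), (187.0, -115.0, -2.0), (299.0, -115.0, -2.0)]
250 [(-267.0, -165.0, -1.0), (-151.0, -164.0, -1.0), (-40.0, -73.0, 198.0), (-11.0, -63.0, 219.0), (41.0, -98.0, 142.0), (194.0, -164.0, -2.0), (311.0, -164.0, -4.0)]
290 [(-254.0, -199.0, 27.0), (-47.0, -62.0, 250.0), (-30.0, -65.0, 246.0), (-11.0, -74.0, 230.0), (14.0, -62.0, 250.0), (202.0, -215.0, -2.0), (322.0, -215.0, -3.0)]
330 [(-286.0, -272.0, -1.0), (-43.0, -66.0, 263.0), (-24.0, -57.0, 275.0), (-11.0, -124.0, 189.0), (15.0, -76.0, 250.0), (35.0, -63.0, 267.0), (334.0, -271.0, -2.0)]
370 [(-57.0, -62.0, 281.0), (-44.0, -78.0, 264.0), (-21.0, -54.0, 289.0), (-10.0, -63.0, 280.0), (5.0, -55.0, 288.0), (33.0, -69.0, 274.0), (48.0, -61.0, 282.0)]
```

View pics/w8.png

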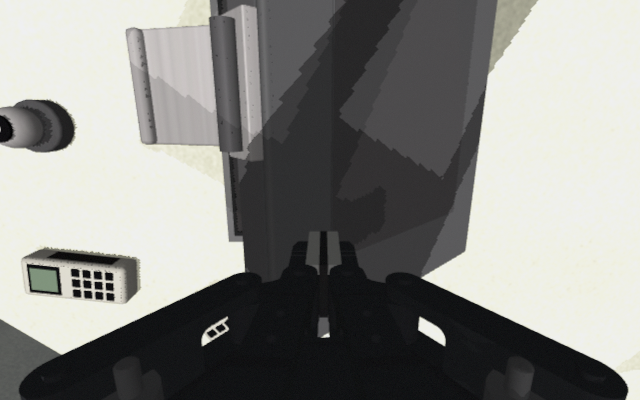

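```bash
python3 -m pendant '[[0,-4,0,7,0],[0,-4,0,7,0],[0,-5,0,7,0],[0,-5,0,7,0],[0,-5,0,7,0],[0,-5,0,7,0],[0,-4,0,7,0],[0,-4,0,7,0],[0,-4,0,6,0],[0,0,0,0,0]]' 60; python3 t.py; python3 lid.py
```

```text
time: 18.15
tool_pos: [604.9, 118.5, 131.5]
tcp_rot: [-179.9, -0.1, 129.3]
ft_force: [-0.2, 0.9, 0.6]
finger_gap: -0.2
t 18.15 tcp case -48.7 -72.1 z 131.5  F case x 0.8 y -0.4 z 0.6
scene lid polar angle lo/med/hi [0.308 0.446 0.494] 530
side lid polar angle lo/med/hi [0.305 0.448 0.493] 705
```

```bash
python3 -m pendant '[[0,-2,0,4,0],[0,-2,0,4,0],[0,-2,0,5,0],[0,-2,0,5,0],[0,-1,0,5,0],[0,-1,0,5,0],[0,-1,0,5,0],[0,-1,0,5,0],[0,-1,0,5,0],[0,0,0,0,0]]' 60; python3 t.py; python3 -m pendant '[[0,0,0,3,0],[0,0,0,2,0],[0,0,0,0,0]]' 60; python3 t.py
```

```text
time: 19.25
tool_pos: [613.3, 108.8, 89.1]
tcp_rot: [-179.9, -0.1, 129.3]
ft_force: [-0.0, 0.7, -0.3]
finger_gap: -0.3
t 19.25 tcp case -61.6 -72.5 z 89.1  F case x 0.6 y -0.4 z -0.3
time: 19.55
tool_pos: [613.6, 109.0, 84.9]
tcp_rot: [-180.0, -0.0, 129.3]
ft_force: [0.7, 0.9, 0.3]
finger_gap: 0.1
t 19.55 tcp case -61.6 -72.9 z 84.9  F case x 0.2 y -1.1 z 0.3
```

```bash
python3 -m pendant '[[0,0,0,1.5,0],[0,0,0,0,0]]' ; python3 t.py; python3 -m pendant '[[0,0,0,1,0],[0,0,0,0,0]]'; python3 t.py;  python3 lid.py
```

```text
time: 19.75
tool_pos: [613.8, 109.0, 83.6]
tcp_rot: [-180.0, -0.0, 129.3]
ft_force: [0.8, -0.5, 0.5]
finger_gap: 0.2
t 19.75 tcp case -61.7 -73.0 z 83.6  F case x -0.9 y -0.3 z 0.5
time: 19.95
tool_pos: [613.9, 109.0, 83.1]
tcp_rot: [-180.0, -0.0, 129.3]
ft_force: [-1.8, -1.2, 3.7]
finger_gap: -0.1
t 19.95 tcp case -61.8 -73.0 z 83.1  F case x 0.2 y 2.2 z 3.7
scene lid polar angle lo/med/hi [0.046 0.162 0.208] 526
side lid polar angle lo/med/hi [0.052 0.159 0.202] 655
```

```bash
python3 -m pendant '[[0,0,0,1,0],[0,0,0,0,0],[0,0,0,0,0]]' ; python3 t.py; python3 -m pendant '[[0,0,0,0.7,0],[0,0,0,0,0],[0,0,0,0,0]]'; python3 t.py
```

```text
time: 20.35
tool_pos: [613.9, 109.0, 83.0]
tcp_rot: [180.0, 0.0, 129.3]
ft_force: [-7.0, -1.2, 11.4]
finger_gap: 0.3
t 20.35 tcp case -61.8 -73.1 z 83.0  F case x 3.5 y 6.1 z 11.4
time: 20.65
tool_pos: [613.9, 109.0, 83.0]
tcp_rot: [180.0, 0.0, 129.3]
ft_force: [-9.7, -1.8, 15.5]
finger_gap: -0.1
t 20.65 tcp case -61.9 -73.1 z 83.0  F case x 4.7 y 8.6 z 15.5
```

```bash
python3 -m pendant '[[0,0,0,-10,0],[0,-10,-10,-35,0],[0,-30,-20,-30,0],[0,-30,-20,0,0],[0,-25,-10,0,0],[0,-15,-5,0,0],[0,0,0,0,0],[0,0,0,0,0]]' ; python3 t.py; cat > latch.py <<'E'
from h import *
a=np.radians(129.1); ex=np.array([np.cos(a),np.sin(a)]); ey=np.array([-ex[1],ex[0]]); c0=np.array([518.2,110.9])
for n in("scene","side","wrist"):
    im,P=cloud(n); cv2.imwrite(f"pics/l_{n}.png",im); P=P.reshape(-1,3); u=np.c_[(P[:,:2]-c0)@ex,(P[:,:2]-c0)@ey,P[:,2]]
    k=u[(abs(u[:,0])<85)&(abs(u[:,1])<115)&(u[:,2]>60)&(u[:,2]<110)]
    if len(k)>50: print(n,"lid top plane",np.linalg.lstsq(np.c_[k[:,:2],np.ones(len(k))],k[:,2],rcond=None)[0],len(k))
    k=u[(u[:,0]<-108)&(u[:,0]>-160)&(abs(u[:,1])<24)&(u[:,2]>15)&(u[:,2]<90)]
    if len(k)>5:
        v=k[:,[0,2]]-[-109,69]; print("  latch",len(k),np.percentile(k,[3,50,97],axis=0).round(1).tolist(),"phi",np.percentile(np.arctan2(-v[:,0],-v[:,1])[np.hypot(*v.T)>20],[10,50,90]).round(2))
E
python3 latch.py
```

```text
time: 21.45
tool_pos: [633.0, -16.7, 155.4]
tcp_rot: [-180.0, -0.1, 129.3]
ft_force: [-0.1, 1.0, -0.0]
finger_gap: -0.1
t 21.45 tcp case -171.4 -8.6 z 155.4  F case x 0.9 y -0.6 z -0.0
scene lid top plane [-8.65847316e-04  1.47620446e-03  8.50669178e+01] 3275
  latch 227 [[-136.5, -22.8, 43.1], [-121.8, -1.5, 58.5], [-108.8, 21.7, 76.9]] phi [0.69 0.78 0.89]
side lid top plane [1.28357688e-03 1.07939921e-03 8.36275841e+01] 3863
  latch 165 [[-134.6, -20.1, 40.8], [-120.9, 3.2, 54.3], [-109.1, 23.1, 74.6]] phi [0.59 0.67 0.8 ]
wrist lid top plane [2.39087405e-03 4.05779683e-05 8.21303527e+01] 59293
  latch 2691 [[-135.9, -21.5, 40.9], [-120.5, 1.2, 55.9], [-108.9, 22.1, 72.8]] phi [0.66 0.7  0.77]
```

```bash
python3 -m pendant '[[0,0,0,0,8.2],[0,0,0,0,8.2],[0,0,0,0,8.2],[0,0,0,0,8.2],[0,0,0,0,8.2],[0,0,0,0,8.2],[0,0,0,0,8.2],[0,0,0,0,8.2],[0,0,0,0,8.2],[0,0,0,0,8.2]]'; python3 -m pendant '[[0,0,0,0,8.2],[0,0,0,0,0],[0,-7,0,25,0],[0,0,0,35,0],[0,0,0,30,0],[0,0,0,20,0],[0,0,0,0,0],[0,0,0,0,0]]'; python3 t.py
```

```text
time: 22.6
tool_pos: [633.0, -16.0, 156.0]
tcp_rot: [-180.0, 0.0, 47.1]
ft_force: [0.2, 1.4, 0.6]
finger_gap: 0.2
time: 23.4
tool_pos: [627.7, -21.3, 46.3]
tcp_rot: [-180.0, 0.0, 39.3]
ft_force: [0.8, 0.6, 0.2]
finger_gap: -0.2
t 23.40 tcp case -171.6 -1.7 z 46.3  F case x -0.1 y -1.0 z 0.2
```

```bash
python3 -m pendant '[[0,0,-6,10,0],[0,0,-8,5,0],[0,0,-6,0,0],[0,0,0,0,0]]'; python3 t.py; python3 -m pendant '[[0,0,-3,1,0],[0,0,-3,1,0],[0,0,-3,1,0],[0,0,0,0,0]]'; python3 t.py;  python3 latch.py
```

```text
time: 23.8
tool_pos: [614.5, -5.3, 31.1]
tcp_rot: [-180.0, 0.0, 39.2]
ft_force: [-0.1, 1.0, 0.1]
finger_gap: 0.4
t 23.80 tcp case -150.9 -1.5 z 31.1  F case x 0.8 y -0.6 z 0.1
time: 24.2
tool_pos: [609.2, 1.0, 27.9]
tcp_rot: [-180.0, 0.0, 39.1]
ft_force: [0.5, 0.1, 0.2]
finger_gap: -0.4
t 24.20 tcp case -142.7 -1.3 z 27.9  F case x -0.3 y -0.5 z 0.2
scene lid top plane [-1.97542269e-03  1.98405835e-03  8.51040236e+01] 2983
  latch 166 [[-156.2, -22.8, 36.2], [-149.7, -11.9, 55.8], [-119.0, 18.5, 87.6]] phi [0.58 1.26 1.94]
side lid top plane [1.43455419e-03 1.44971670e-03 8.36803555e+01] 3839
  latch 200 [[-152.9, -13.6, 32.2], [-126.2, 10.4, 51.1], [-109.2, 23.3, 82.0]] phi [0.43 0.86 1.62]
wrist lid top plane [3.82028503e-02 7.53898594e-04 8.45433099e+01] 87878
  latch 10124 [[-148.5, -22.2, 37.4], [-131.2, -0.4, 72.2], [-108.7, 23.0, 84.9]] phi [0.57 1.7  2.1 ]
```

Latch is moving; continue inward and slightly down.

```bash
python3 -m pendant '[[0,0,-2.5,0.8,0],[0,0,-2.5,0.8,0],[0,0,-2.5,0.5,0],[0,0,0,0,0]]'; python3 t.py; python3 -m pendant '[[0,0,-2,0.4,0],[0,0,-2,0.4,0],[0,0,-1,0,0],[0,0,0,0,0]]'; python3 t.py
```

```text
time: 24.75
tool_pos: [604.4, 6.9, 25.7]
tcp_rot: [-180.0, 0.0, 39.1]
ft_force: [0.5, 0.3, -0.6]
finger_gap: 0.1
t 24.75 tcp case -135.1 -1.3 z 25.7  F case x -0.1 y -0.5 z -0.6
time: 25.15
tool_pos: [601.5, 10.6, 25.2]
tcp_rot: [-180.0, 0.0, 39.1]
ft_force: [0.4, -0.2, 0.6]
finger_gap: -0.1
t 25.15 tcp case -130.4 -1.4 z 25.2  F case x -0.4 y -0.2 z 0.6
```

```bash
python3 -m pendant '[[0,0,-1.5,0.3,0],[0,0,-1.5,0.3,0],[0,0,0,0,0]]'; python3 t.py; python3 -m pendant '[[0,0,-1,0.2,0],[0,0,0,0,0],[0,0,0,0,0]]'; python3 t.py
```

```text
time: 25.45
tool_pos: [600.0, 12.6, 24.7]
tcp_rot: [180.0, -0.0, 39.1]
ft_force: [1.1, -1.2, 0.0]
finger_gap: -0.1
t 25.45 tcp case -127.8 -1.5 z 24.7  F case x -1.7 y -0.1 z 0.0
time: 25.75
tool_pos: [600.0, 12.7, 24.8]
tcp_rot: [179.9, -0.0, 39.1]
ft_force: [3.8, -5.1, -1.5]
finger_gap: -0.3
t 25.75 tcp case -127.8 -1.5 z 24.8  F case x -6.4 y 0.3 z -1.5
```

```bash
python3 -m pendant '[[0,0,-1,0.2,0],[0,0,0,0,0],[0,0,0,0,0],[0,0,2,0,0]]'; python3 t.py; python3 -m pendant '[[0,0,8,0,0],[0,0,30,0,0],[0,0,45,-20,0],[0,0,30,-45,0],[0,0,10,-45,0],[0,0,0,-20,0],[0,0,0,0,0],[0,0,0,0,0]]'; python3 t.py; python3 latch.py; python3 - <<'E'
from h import *
a=cv2.imread("pics/l_scene.png")[120:280,330:530]; b=cv2.imread("pics/l_side.png")[100:260,130:330]
cv2.imwrite("pics/m9.png",np.hstack([cv2.resize(a,(400,320)),cv2.resize(b,(400,320))]))
E
```

```text
time: 26.15
tool_pos: [600.1, 12.4, 24.5]
tcp_rot: [180.0, -0.0, 39.1]
ft_force: [0.1, -0.6, -0.5]
finger_gap: 0.1
t 26.15 tcp case -128.1 -1.4 z 24.5  F case x -0.5 y 0.3 z -0.5
time: 26.95
tool_pos: [676.0, -81.0, 150.6]
tcp_rot: [-180.0, -0.0, 39.1]
ft_force: [0.3, -0.2, -0.9]
finger_gap: 0.2
t 26.95 tcp case -248.4 -1.4 z 150.6  F case x -0.3 y -0.1 z -0.9
scene lid top plane [1.00084863e-04 7.13367608e-04 8.50876676e+01] 3369
  latch 154 [[-117.8, -22.5, 34.5], [-112.8, -1.7, 54.2], [-109.4, 20.9, 76.6]] phi [0.07 0.14 0.25]
side lid top plane [1.31001950e-03 8.41677047e-04 8.37415264e+01] 3851
  latch 84 [[-114.3, -19.6, 32.9], [-110.6, 3.8, 48.8], [-108.5, 23.1, 76.0]] phi [0.04 0.06 0.15]
  latch 1297 [[-117.0, -21.8, 31.3], [-112.8, -0.3, 39.3], [-112.1, 20.9, 56.8]] phi [0.11 0.15 0.2 ]
```

View pics/m9.png

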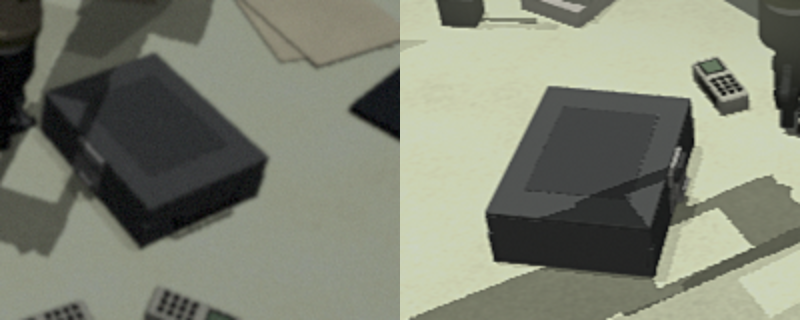

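```bash
python3 - <<'E'
from h import *
a=np.radians(129.1); ex=np.array([np.cos(a),np.sin(a)]); ey=np.array([-ex[1],ex[0]]); c0=np.array([518.2,110.9])
im,P=cloud("wrist"); P=P.reshape(-1,3); u=np.c_[(P[:,:2]-c0)@ex,(P[:,:2]-c0)@ey,P[:,2]]
for nm,m in(("latch",abs(u[:,1])<19),("wall",(abs(u[:,1])>45)&(abs(u[:,1])<110))):
    for z in range(24,84,4):
        k=u[m&(abs(u[:,2]-z)<2)&(u[:,0]>-160)&(u[:,0]<-85)]
        if len(k)>8: print(nm,z,np.percentile(k[:,0],[10,50,90]).round(1),len(k))
for n in("scene","side"):
    optics.snapshot(n)
    for q in("nest","mug","screwdriver"): print(n,q,[(np.round(x["at"]).tolist(),round(x["score"],2)) for x in optics.search_frame(n,q)][:2])
E
```

```text
latch 32 [-116.9 -115.5 -113.1] 339
latch 36 [-115.2 -113.1 -112.7] 160
latch 40 [-113.  -112.7 -112.5] 105
latch 44 [-113.  -112.7 -112.5] 111
latch 48 [-112.9 -112.5 -112.3] 122
latch 52 [-112.8 -112.4 -112.1] 126
latch 56 [-112.6 -112.4 -112.1] 116
latch 60 [-112.7 -112.6 -112.6] 9
scene nest [([734.0, -96.0, 26.0], 0.76)]
scene mug [([717.0, -313.0, 60.0], 0.79)]
scene screwdriver [([441.0, -455.0, 20.0], 0.73)]
side nest [([707.0, -110.0, 25.0], 0.69), ([584.0, 17.0, 56.0], 0.64)]
side mug [([676.0, -322.0, 60.0], 0.68)]
side screwdriver [([426.0, -463.0, 19.0], 0.89)]
```

```bash
python3 -c "
from bench import hand_in; print(hand_in())"
```

```text
the job is handed in; nothing more can be done
None
```

The measuring kit is packed: the meter is in its cut-out, the lid is shut and the latch is down. I handed the job in at about 27 s of the 64 s allowed; no verdict was reported.

- **Meter:** I took the look-alike farthest to the robot's right. Before I shut the lid, the wrist camera put it about 1 mm from the cut-out's centre. It was within 0.005 rad of flat and about 0.2° off the cut-out's direction. I could not check it again once the lid was shut.
- **Lid:** I pushed it from behind along its arc and eased it down to a hard stop with the fingertips at 83.0 mm, pressing with about 15 N. Afterwards all three cameras showed the lid's top level, at 82 to 85 mm.
- **Latch:** I pushed it inward and slightly down to a hard stop at about 6 N. Its outer face then stood vertical, with a slope of about 0.02, about 112.5 mm in front of the case's centre.
- **Bystanders:** The stand, mug and screwdriver were detected within about 5 mm of where they started. The arm was clear of everything at hand-in.

**Checks that disagreed:**
- My first reading of the lid angle during closing was about 0.15 rad too high because of a geometry mistake of mine. A wrist picture exposed it, and I corrected it before the final closing.
- When I first pushed the upright lid, the wrist briefly read 14 N upward. I raised the tool 8 mm and the force went away.
- A rougher latch-angle reading from the point clouds gave medians of 0.06 to 0.15 rad. It includes the latch's own thickness, so I relied on the vertical-face measurement instead.

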